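# Find the loaded check-weight case and put it away

### The arm

A 6-joint arm with a two-finger parallel gripper is mounted at the origin on the work surface. World frame = base frame: x ahead of the robot, y to its left, z up, the work surface at z = 0. Lengths are in m, angles in rad, forces in N, time in s.
With the tool pointing down it reaches from about 0.35 to 0.775 m from the base axis. Payload 7.3 kg.
Tool frame: the origin (TCP) lies between the finger pads; the fingertips stand ahead of it and the grasp point (between the pads) lies 6 mm ahead of it (robot.tip_extent is the x of the fingertips in the tool frame, in m); x points along the fingers, z is the direction in which the jaws open and shut, and the axes are right-handed (so a half turn about x gives the same grasp; the last joint's range is limited). The gripper opens to 92 mm and grips with 3 to 60 N. Pads are 19 mm wide; open, the fingers measure 130 mm over their backs; the gripper's body (75 mm by 190 mm) begins 47 mm behind the grasp point.
Start: joints at [1.023, 0.342, 1.524, -0, 1.275, -0.146], TCP at [0.205, 0.483, 0.252] pointing down, gripper open.
Joint ranges: [-2.53, 2.53], [-0.77, 2.02], [0.04, 2.7], [-1, 4.14], [0.28, 2.66], [-3.11, 3.11]. Speed limits (rad/s): [2.57, 2.57, 3.14, 3.14, 3.14, 3.14].

### API

Orientations are given as [roll, pitch, yaw] about the fixed x, y, z axes, in that order (R = Rz(yaw) Ry(pitch) Rx(roll)).
In Python, from cell import robot gives the robot as it stands. The module is installed in compiled form; this text tells all that it offers.
- The arm moves only by the shell command python3 -m creep 'ROWS' [FORCE]. ROWS is JSON, a list of rows, each an object with "translation": the shift along the tool's x, y, z in m, a list of three; "twist": the turn, a rotation vector about the tool's x, y, z in rad, a list of three; "hand": the opening in per cent of the stroke, from 0 (shut) to 100 (fully open). A call has 1 to 5 rows; each row is the pose to reach, as a shift and turn from the pose measured when the call began, along the tool's axes at that moment; what a row does not reach only later rows make up. A row lasts 1/10 s, in which the tool goes at most 50 mm and 8.59 degrees, less where a joint would pass 70% of its speed; a pose out of reach is approached as far as the arm can. A call with a gripper value outside its range is refused whole. The fingers move at their own pace and stop on an object; FORCE is the grip in N (left out, the last holds). Time passes only in rows, so rows that repeat a pose let the fingers close. It gives the time, the measured TCP pose, the force and the opening at its end, in the units of the state.
- robot.observe(): the state, without advancing time (a new reading comes with each control period).
- robot.read_camera(name): name is "side" or "top" or "wrist"; returns the picture (384x512x3 uint8, blue, green, red); there is no depth.
- robot.calibration(name): a dict with "intrinsics" (3x3 intrinsics, pixels), "cam_to_world" (4x4, takes a point from camera to world coordinates); the wrist camera has in their place "mount" (4x4, takes a point from camera to tool coordinates, whose origin is the TCP and whose axes are the tool frame's). Camera axes: x right, y up, looking along -z (the intrinsics and any distortion apply to the point x, -y, -z); pixel columns grow to the right and rows downward; lengths in m; the calibration is good to about 2 mm. A picture is of the moment at which its call begins: read the wrist's pose just before it. calibration takes no time and is no camera call.
- robot.hand_in(): hands the job in, once; it reports no verdict.
The state is a dict: "time": time; "qpos": joint angles; "qvel": joint speeds; "joint_efforts": joint torques, N m; "tool_pos": TCP position; "tool_rot": TCP orientation; "contact_force": force on the tool from outside, world axes, zero at the start; "torque": the same for the moment, N m; "opening": finger opening in m.
Only numpy, scipy, OpenCV 4.12 (cv2) and the standard library are available. Lean on these libraries where they do the work, as an engineer would, in place of code of your own. Each camera call takes 0.05 s, during which the arm holds its last target. There are 200 camera calls.

### The job

One of the three identical closed grey cases on the bench holds the steel check weight; the other two are empty, and only their heft tells. Find the loaded case, set it down gently and flat in the open drawer of the small cabinet, and slide the drawer fully shut without slamming it. Leave the two empty cases lying flat where they were, and leave the glass jar among them standing where it is.

Things in the scene. Friction and masses are not known exactly. Their poses are not given: they have to be found in the camera images.
- case_a: one of three identical closed grey instrument cases, 96 mm long (its x) x 60 mm wide (its y) x 48 mm high, lids fixed shut, lying flat; origin at centre of its underside. An empty case weighs about 0.17 to 0.24 kg, the one with the steel check weight about 0.5 to 0.65 kg; which of a, b, c is loaded changes every time
- case_b: one of three identical closed grey instrument cases, 96 mm long (its x) x 60 mm wide (its y) x 48 mm high, lids fixed shut, lying flat; origin at centre of its underside. An empty case weighs about 0.17 to 0.24 kg, the one with the steel check weight about 0.5 to 0.65 kg; which of a, b, c is loaded changes every time
- case_c: one of three identical closed grey instrument cases, 96 mm long (its x) x 60 mm wide (its y) x 48 mm high, lids fixed shut, lying flat; origin at centre of its underside. An empty case weighs about 0.17 to 0.24 kg, the one with the steel check weight about 0.5 to 0.65 kg; which of a, b, c is loaded changes every time
- cabinet: low painted desktop cabinet with one drawer, 260 mm deep (its x) x 270 mm wide (its y) x 110 mm high, fixed to the table; the drawer is in the face at its -x side, and slides out along the cabinet's -x. Origin at centre of the underside. The roof's front edge is 115 mm from the origin towards -x, its underside 98 mm above the table. A 50 mm high pH meter is fixed on the rear half of the roof
- drawer_floor (a point): centre of the drawer's inner floor, 22 mm above the table, moves with the drawer; x and y axes as the cabinet's. Inside, the drawer is 215 mm long (x) and 228 mm wide (y), its side walls 66 mm high above this floor; the front panel is 15 mm thick, its outer face 128 mm from this point towards -x, its top edge about 99 mm above the table
- cabinet_drawer0_handle (a point): middle of the drawer's horizontal bar handle (120 mm long along y, about 10 mm thick), 35 mm out from the front panel and 72 mm above the table; moves with the drawer
- cabinet_drawer0 (a joint): how far the drawer is open, m: 0 fully shut against its stop, 0.18 fully out
- jar: squat glass jar with white lid, 60 mm across, 75 mm high, standing among the cases; bystander; origin at centre of its underside
Not all that is in view belongs to the job. Leave any brown look-alike of the case_a alone. Leave any turquoise look-alike of the case_c alone.

How it is judged:
By the outcome, as a careful person would: the job done as asked, in the order asked, and still so for the second after the job is handed in, with the robot touching nothing.
It also fails if it takes over 72 s, if anything falls off the work surface, if the arm or the gripper's body presses on something with over 40 N, if the wrist force passes 120 N, or if a joint passes its speed limit or range.

## Working session

There is one attempt and no reset: what is moved stays moved. The work goes in short steps, Python scripts to look and compute and a shell command to move; the robot and the scene stay as the last step left them, time stands still between calls to the robot, and variables do not carry over. Pictures are saved under pics/ and viewed, about 8 in all and at most 12, crops included, and the job is handed in when it is done.

```bash
mkdir -p pics; cat > h.py <<'E'
import numpy as np, cv2
from cell import robot
def snap(n,f):
    im=robot.read_camera(n); cv2.imwrite(f'pics/{f}.png',im); return im
def ray(n,u,v):
    c=robot.calibration(n); K=np.array(c['intrinsics']); 
    if n=='wrist':
        from scipy.spatial.transform import Rotation as R
        s=robot.observe(); T=np.eye(4); T[:3,:3]=R.from_euler('xyz',s['tool_rot']).as_matrix(); T[:3,3]=s['tool_pos']
        M=T@np.array(c['mount'])
    else: M=np.array(c['cam_to_world'])
    p=np.linalg.solve(K,[u,v,1]); d=M[:3,:3]@[p[0],-p[1],-p[2]]
    return M[:3,3],d
def at(n,u,v,z):
    o,d=ray(n,u,v); return np.round(o+d*(z-o[2])/d[2],4)
E
python3 - <<'E'
from h import *
print(robot.observe(), robot.tip_extent)
a=snap('top','t0');b=snap('side','s0')
for n in('top','side','wrist'):print(robot.calibration(n))
E
```

```text
{'time': 0.0, 'qpos': array([ 1.02298896e+00,  3.42703281e-01,  1.52501683e+00, -2.51477328e-05,
        1.27538142e+00, -1.46028719e-01]), 'qvel': array([ 0.00118028,  0.00085671,  0.0002755 ,  0.00311576, -0.00311646,
       -0.0011074 ]), 'joint_efforts': array([ 1.96549387e-03, -4.31246102e+01, -2.44228971e+01,  7.20012467e-02,
        5.57217922e-02, -9.72514545e-05]), 'tool_pos': array([0.20511176, 0.48287699, 0.25105509]), 'tool_rot': array([ 3.01149982,  1.56928726, -2.10266047]), 'contact_force': array([ 0.33249546, -0.15891856, -0.27955462]), 'torque': array([-0.02376638,  0.07143957, -0.07537853]), 'opening': 0.09185696610149192} 0.025
{'intrinsics': array([[457.5574369 ,   0.        , 243.24993309],
       [  0.        , 457.5574369 , 192.41914508],
       [  0.        ,   0.        ,   1.        ]]), 'cam_to_world': array([[-1.18887372e-03,  9.91562935e-01, -1.29620728e-01,
         2.56795285e-01],
       [-9.99834203e-01, -3.53387687e-03, -1.78627657e-02,
         1.35791343e-02],
       [-1.81701201e-02,  1.29578001e-01,  9.91402738e-01,
         1.24131416e+00],
    
[... 335 characters left out ...]
  [-0.68388327,  0.51096932, -0.52078213, -0.53131179],
       [ 0.02108696,  0.72734451,  0.68594847,  0.79892411],
       [ 0.        ,  0.        ,  0.        ,  1.        ]])}
{'intrinsics': array([[271.96982614,   0.        , 254.81076128],
       [  0.        , 271.96982614, 188.72299848],
       [  0.        ,   0.        ,   1.        ]]), 'mount': array([[-6.06656353e-04,  2.56753240e-01, -9.66476800e-01,
        -1.33545467e-01],
       [-1.01109435e-03,  9.66476327e-01,  2.56753748e-01,
         7.01660246e-02],
       [ 9.99999305e-01,  1.13296052e-03, -3.26717255e-04,
        -7.29127102e-04],
       [ 0.00000000e+00,  0.00000000e+00,  0.00000000e+00,
         1.00000000e+00]])}
```

View pics/t0.png

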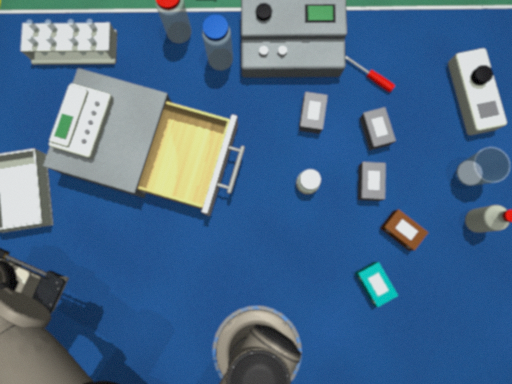

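View pics/s0.png

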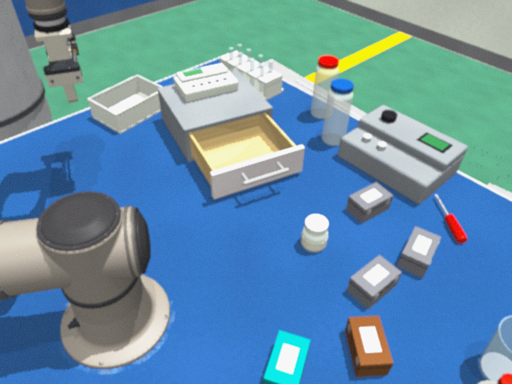

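Top view: the grey cases are near pixels (314,111), (378,127) and (373,181). The jar is at (309,181), and the cabinet is at upper left with the drawer's handle at (231,170). The brown and turquoise cases are decoys. I'll locate these using the labels and edges.

```bash
cat > m.py <<'E'
from h import *
im=cv2.imread('pics/t0.png'); hsv=cv2.cvtColor(im,cv2.COLOR_BGR2HSV)
for (u,v) in [(314,111),(378,127),(373,181)]:
    for nm,m,z in(('lab',(hsv[...,2]>200)&(hsv[...,1]<60),.048),('case',hsv[...,1]<90,.048)):
        w=np.zeros(m.shape,np.uint8); w[v-27:v+27,u-27:u+27]=m[v-27:v+27,u-27:u+27]
        n,l,s,c=cv2.connectedComponentsWithStats(w); k=1+np.argmax(s[1:,4])
        pts=np.argwhere(l==k)[:,::-1].astype(np.float32)
        P=np.array([at('top',*p,z)[:2] for p in pts],np.float32)
        r=cv2.minAreaRect(P); print(nm,s[k],np.round(r[0],4),np.round(r[1],3),round(r[2],1), P.mean(0))
print('jar',at('top',309,181,.075))
R=[at('top',*p,.11)[:2] for p in((80,70),(167,98),(133,190),(46,165))]
print('roof',R); 
for a,b in((R[0],R[1]),(R[3],R[2]),(R[1],R[2]),(R[0],R[3])): print(np.linalg.norm(b-a),np.degrees(np.arctan2(*(a-b)[::-1])))
print('handle ends',at('top',242,148,.072),at('top',229,194,.072))
print('front top outer',at('top',237,118,.099),at('top',209,212,.099))
t=cv2.resize(im[50:240,30:270],None,fx=3.2,fy=3.2,interpolation=cv2.INTER_CUBIC)[:600,:780]; cv2.imwrite('pics/c1.png',t)
E
python3 m.py
```

```text
lab [307 101  14  19 213] [ 0.6357 -0.154 ] [0.031 0.051] 80.9 [ 0.6356836  -0.15413003]
case [299  92  29  41 919] [ 0.6305 -0.152 ] [0.064 0.109] 80.5 [ 0.6307744 -0.1522149]
lab [372 117  15  20 208] [ 0.5896 -0.3278] [0.05 0.03] 15.7 [ 0.5896569  -0.32765818]
case [ 361  107   35   42 1025] [ 0.5858 -0.3222] [0.103 0.074] 14.6 [ 0.5851778 -0.322629 ]
lab [368 171  12  19 225] [ 0.4445 -0.3071] [0.029 0.049] 87.8 [ 0.4446169  -0.30702093]Traceback (most recent call last):
  File "m.py", line 8, in <module>
    P=np.array([at('top',*p,z)[:2] for p in pts],np.float32)
                ~~^^^^^^^^^^^^
  File "h.py", line 15, in at
    o,d=ray(n,u,v); return np.round(o+d*(z-o[2])/d[2],4)
        ~~~^^^^^^^
  File "h.py", line 6, in ray
    c=robot.calibration(n); K=np.array(c['intrinsics']);
ValueError: time passes only in moves, steps and waits
```

```bash
python3 - <<'E'
s=open('h.py').read()
s=s.replace("def ray","import pickle,os\nif os.path.exists('cal.pkl'): CAL=pickle.load(open('cal.pkl','rb'))\nelse:\n    CAL={n:robot.calibration(n) for n in('top','side','wrist')}; pickle.dump(CAL,open('cal.pkl','wb'))\ndef ray").replace("c=robot.calibration(n)","c=CAL[n]")
open('h.py','w').write(s)
E
python3 m.py
```

```text
lab [307 101  14  19 213] [ 0.6357 -0.154 ] [0.031 0.051] 80.9 [ 0.6356836  -0.15413003]
case [299  92  29  41 919] [ 0.6305 -0.152 ] [0.064 0.109] 80.5 [ 0.6307744 -0.1522149]
lab [372 117  15  20 208] [ 0.5896 -0.3278] [0.05 0.03] 15.7 [ 0.5896569  -0.32765818]
case [ 361  107   35   42 1025] [ 0.5858 -0.3222] [0.103 0.074] 14.6 [ 0.5851778 -0.322629 ]
lab [368 171  12  19 225] [ 0.4445 -0.3071] [0.029 0.049] 87.8 [ 0.4446169  -0.30702093]
case [ 358  162   28   39 1005] [ 0.4432 -0.3027] [0.07  0.102] 86.4 [ 0.44283283 -0.30298543]
jar [ 0.4383 -0.1346  0.075 ]
roof [array([0.7275, 0.4584]), array([0.6502, 0.2298]), array([0.4118, 0.3104]), array([0.4766, 0.5338])]
0.24131566463866366 71.31727907149705
0.2326082543677245 73.82452898005427
0.251656352989548 -18.679739555583573
0.26198467512432866 -16.726476066312454
handle ends [0.5267 0.0378 0.072 ] [0.4057 0.0714 0.072 ]
front top outer [0.5994 0.05   0.099 ] [0.3569 0.1201 0.099 ]
```

View pics/c1.png

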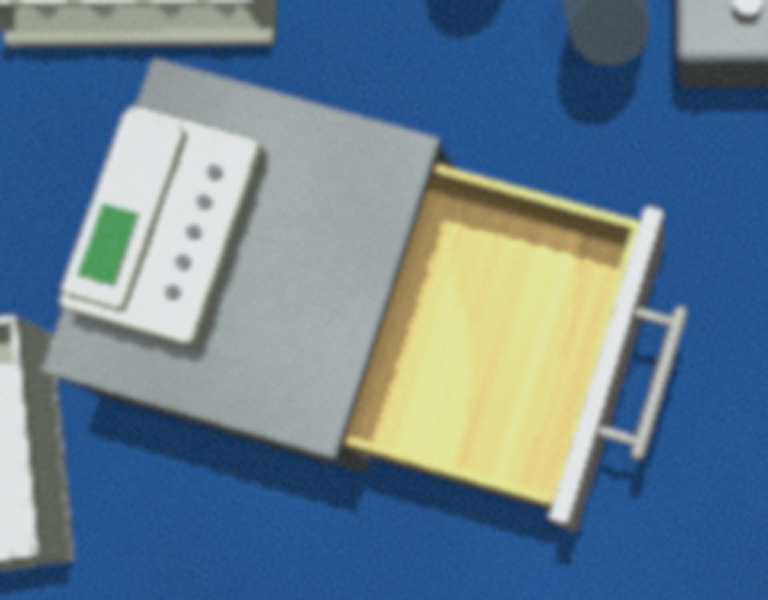

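The close-up puts the front panel's top outer edge from (237,116) to (209,214), and the handle from (243,147) to (229,192). That gives a cabinet yaw of about 73° and a drawer floor centre near (0.514, 0.209). Next is a planner that prints shifts and turns in tool axes.

```bash
cat > p.py <<'E'
import sys
from h import *
from scipy.spatial.transform import Rotation as R
# p.py x y z jawdeg : grasp point target (6mm ahead of TCP), tool down
def go(x,y,z,a):
    s=robot.observe(); Rt=R.from_euler('xyz',s['tool_rot']).as_matrix(); p=s['tool_pos']
    best=None
    for k in(0,180):
        t=np.radians(a+k); zz=np.array([np.cos(t),np.sin(t),0]); xx=np.array([0,0,-1.]); G=np.stack([xx,np.cross(zz,xx),zz],1)
        w=R.from_matrix(Rt.T@G).as_rotvec()
        if best is None or np.linalg.norm(w)<np.linalg.norm(best): best=w
    d=Rt.T@(np.array([x,y,z+.006])-p)
    print('t',s['time'],'pos',p.round(4),'jaw',np.degrees(np.arctan2(Rt[1,2],Rt[0,2])).round(1),'q1,6',s['qpos'][[0,5]].round(2),'F',s['contact_force'].round(2),'op',round(s['opening'],4))
    print('translation',d.round(4).tolist(),'twist',best.round(4).tolist())
if len(sys.argv)>4: go(*map(float,sys.argv[1:5]))
E
python3 p.py 0.6357 -0.154 0.15 80.9;python3 p.py 0.6357 -0.154 0.15 0
```

```text
t 0.1 pos [0.2051 0.4829 0.2511] jaw 67.0 q1,6 [ 1.02 -0.15] F [-0.16 -0.12  0.85] op 0.0918
translation [0.0956, -0.6454, -0.4177] twist [-0.243, -0.0014, -0.0004]
t 0.1 pos [0.2051 0.4829 0.2511] jaw 67.0 q1,6 [ 1.02 -0.15] F [-0.16 -0.12  0.85] op 0.0918
translation [0.0956, -0.6454, -0.4177] twist [1.169, -0.0014, 0.0006]
```

```bash
python3 -m creep '[{"translation":[0,-0.32,-0.21],"twist":[-0.243,0,0],"hand":100},{"translation":[0,-0.32,-0.21],"twist":[-0.243,0,0],"hand":100},{"translation":[0,-0.32,-0.21],"twist":[-0.243,0,0],"hand":100},{"translation":[0,-0.32,-0.21],"twist":[-0.243,0,0],"hand":100},{"translation":[0,-0.32,-0.21],"twist":[-0.243,0,0],"hand":100}]' 15; python3 p.py 0.6357 -0.154 0.15 80.9
```

```text
time: 0.6
tool_pos: [0.342, 0.277, 0.2513]
tool_rot: [2.688, 1.569, -2.182]
contact_force: [0.1, 0.4, 0.3]
opening: 0.0918
t 0.6 pos [0.342  0.277  0.2513] jaw 80.9 q1,6 [ 0.51 -0.91] F [0.11 0.36 0.28] op 0.0918
translation [0.0956, -0.358, -0.3792] twist [0.0006, -0.0014, -0.0007]
```

```bash
python3 -m creep '[{"translation":[0.03,-0.358,-0.379],"twist":[0,0,0],"hand":100},{"translation":[0.03,-0.358,-0.379],"twist":[0,0,0],"hand":100},{"translation":[0.03,-0.358,-0.379],"twist":[0,0,0],"hand":100},{"translation":[0.03,-0.358,-0.379],"twist":[0,0,0],"hand":100},{"translation":[0.03,-0.358,-0.379],"twist":[0,0,0],"hand":100}]'; python3 p.py 0.6357 -0.154 0.15 80.9
```

```text
time: 1.1
tool_pos: [0.4826, 0.0705, 0.237]
tool_rot: [2.483, 1.569, -2.388]
contact_force: [1.0, 1.1, 0.2]
opening: 0.0917
t 1.1 pos [0.4826 0.0705 0.237 ] jaw 80.9 q1,6 [-0.01 -1.42] F [1.03 1.13 0.17] op 0.0917
translation [0.0811, -0.1867, -0.1974] twist [0.0003, -0.0013, -0.001]
```

```bash
python3 -m creep '[{"translation":[0.081,-0.187,-0.197],"twist":[0,0,0],"hand":100},{"translation":[0.081,-0.187,-0.197],"twist":[0,0,0],"hand":100},{"translation":[0.081,-0.187,-0.197],"twist":[0,0,0],"hand":100},{"translation":[0.081,-0.187,-0.197],"twist":[0,0,0],"hand":100},{"translation":[0.081,-0.187,-0.197],"twist":[0,0,0],"hand":100}]'; python3 -m creep '[{"translation":[0.02,-0.02,-0.02],"twist":[0,0,0],"hand":100},{"translation":[0.02,-0.02,-0.02],"twist":[0,0,0],"hand":100}]';python3 p.py 0.6357 -0.154 0.15 80.9
cat > w.py <<'E'
import sys
from h import *
from scipy.spatial.transform import Rotation as R
s=robot.observe(); im=snap('wrist',sys.argv[1]); hsv=cv2.cvtColor(im,cv2.COLOR_BGR2HSV)
z=float(sys.argv[2])
m=((hsv[...,2]>190)&(hsv[...,1]<60)).astype(np.uint8)
n,l,st,c=cv2.connectedComponentsWithStats(m)
for k in range(1,n):
    if st[k,4]<300: continue
    cs,_=cv2.findContours((l==k).astype(np.uint8),0,2)
    P=np.array([at('wrist',*q[0],z)[:2] for q in cs[0]],np.float32)
    print(c[k].round(),st[k,4],[np.round(v,4) for v in cv2.minAreaRect(P)])
E
python3 w.py w1 .048
```

```text
time: 1.6
tool_pos: [0.6175, -0.1274, 0.165]
tool_rot: [2.065, 1.569, -2.806]
contact_force: [0.5, 0.1, 0.7]
opening: 0.0919
time: 1.8
tool_pos: [0.6336, -0.1535, 0.1403]
tool_rot: [1.661, 1.563, 3.07]
contact_force: [-0.3, 1.5, -1.4]
opening: 0.0918
t 1.8 pos [ 0.6336 -0.1535  0.1403] jaw 80.7 q1,6 [-0.35 -1.76] F [-0.32  1.46 -1.4 ] op 0.0918
translation [-0.0157, -0.0021, -0.0001] twist [-0.0037, -0.0007, -0.0075]
[26. 29.] 2965 [array([ 0.4712, -0.3029]), array([0.0467, 0.0382]), np.float64(86.5834)]
[ 42. 173.] 6269 [array([ 0.5866, -0.329 ]), array([0.0944, 0.0606]), np.float64(14.7131)]
[254. 206.] 4691 [array([ 0.6375, -0.154 ]), array([0.0613, 0.0665]), np.float64(80.7101)]
[ 75. 368.] 2186 [array([ 0.7827, -0.3621]), array([0.1691, 0.0182]), np.float64(80.6527)]
[204. 374.] 340 [array([ 0.812 , -0.2361]), array([0.0202, 0.025 ]), np.float64(80.7272)]
[306. 374.] 331 [array([ 0.8294, -0.1306]), array([0.0198, 0.025 ]), np.float64(80.7275)]
```

View pics/w1.png

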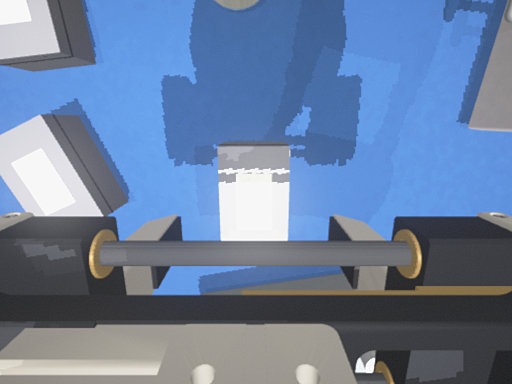

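Case 1 spans columns 219–289, centred in the jaws. The wrist view also measures case 2's top at (0.587, -0.329), 14.7°. Now I'll go down and grip.

```bash
python3 -m creep '[{"translation":[0.025,0,0],"twist":[0,0,-0.007],"hand":100},{"translation":[0.055,-0.002,0],"twist":[0,0,-0.007],"hand":100},{"translation":[0.08,-0.002,0],"twist":[0,0,-0.007],"hand":100},{"translation":[0.099,-0.002,0],"twist":[0,0,-0.007],"hand":100},{"translation":[0.099,-0.002,0],"twist":[0,0,-0.007],"hand":100}]'
python3 p.py 0.6367 -0.154 0.034 80.8
```

```text
time: 2.35
tool_pos: [0.6325, -0.1498, 0.041]
tool_rot: [1.333, 1.566, 2.743]
contact_force: [-0.5, -0.2, -1.4]
opening: 0.0916
t 2.35 pos [ 0.6325 -0.1498  0.041 ] jaw 80.8 q1,6 [-0.35 -1.76] F [-0.52 -0.16 -1.38] op 0.0916
translation [0.001, -0.0048, -0.0035] twist [0.0004, 0.0012, -0.005]
```

```bash
python3 -m creep '[{"translation":[0.001,-0.004,-0.0035],"twist":[0,0,0],"hand":100},{"translation":[0.001,-0.004,-0.0035],"twist":[0,0,0],"hand":50},{"translation":[0.001,-0.004,-0.0035],"twist":[0,0,0],"hand":50},{"translation":[0.001,-0.004,-0.0035],"twist":[0,0,0],"hand":50},{"translation":[0.001,-0.004,-0.0035],"twist":[0,0,0],"hand":50}]' 25
python3 -m creep '[{"translation":[0,0,0],"twist":[0,0,0],"hand":40},{"translation":[0,0,0],"twist":[0,0,0],"hand":40},{"translation":[0,0,0],"twist":[0,0,0],"hand":40},{"translation":[0,0,0],"twist":[0,0,0],"hand":40}]' 25
python3 p.py 0.6357 -0.154 0.034 80.9
```

```text
time: 2.85
tool_pos: [0.6361, -0.154, 0.0406]
tool_rot: [1.326, 1.567, 2.736]
contact_force: [-0.4, 0.9, -0.4]
opening: 0.0644
time: 3.25
tool_pos: [0.636, -0.1539, 0.0406]
tool_rot: [1.332, 1.566, 2.742]
contact_force: [-1.0, 0.5, 1.0]
opening: 0.0599
t 3.25 pos [ 0.636  -0.1539  0.0406] jaw 80.8 q1,6 [-0.35 -1.77] F [-1.01  0.55  1.05] op 0.0599
translation [0.0006, 0.0003, -0.0001] twist [-0.0014, 0.0011, -0.0043]
```

```bash
python3 -m creep '[{"translation":[-0.006,0,0],"twist":[0,0,0],"hand":40},{"translation":[-0.012,0,0],"twist":[0,0,0],"hand":40},{"translation":[-0.016,0,0],"twist":[0,0,0],"hand":40},{"translation":[-0.016,0,0],"twist":[0,0,0],"hand":40},{"translation":[-0.016,0,0],"twist":[0,0,0],"hand":40}]' 25
for i in 1 2 3 4 5 6; do python3 -m creep '[{"translation":[0,0,0],"twist":[0,0,0],"hand":40}]' | grep force; done; python3 p.py 0.6357 -0.154 0.034 80.9
```

```text
time: 3.75
tool_pos: [0.6361, -0.154, 0.0568]
tool_rot: [1.337, 1.567, 2.747]
contact_force: [-0.5, 0.5, -2.5]
opening: 0.06
contact_force: [-0.3, -0.1, -2.1]
contact_force: [-0.4, -0.9, -2.0]
contact_force: [-0.1, -0.2, -2.2]
contact_force: [0.3, 0.6, -1.8]
contact_force: [0.4, 0.1, -1.7]
contact_force: [-0.0, 0.3, -2.0]
t 4.35 pos [ 0.6355 -0.1538  0.0557] jaw 80.8 q1,6 [-0.35 -1.77] F [-0.03  0.34 -1.96] op 0.0598
translation [0.0157, -0.0003, -0.0002] twist [-0.0013, 0.0014, -0.006]
```

Reads 2.0 N, so case 1 is empty. I'll put it back.

```bash
python3 -m creep '[{"translation":[0.005,0,0],"twist":[0,0,0],"hand":40},{"translation":[0.010,0,0],"twist":[0,0,0],"hand":40},{"translation":[0.013,0,0],"twist":[0,0,0],"hand":40},{"translation":[0.0148,0,0],"twist":[0,0,0],"hand":40},{"translation":[0.0152,0,0],"twist":[0,0,0],"hand":40}]'
python3 -m creep '[{"translation":[0,0,0],"twist":[0,0,0],"hand":40},{"translation":[0,0,0],"twist":[0,0,0],"hand":100},{"translation":[0,0,0],"twist":[0,0,0],"hand":100},{"translation":[0,0,0],"twist":[0,0,0],"hand":100},{"translation":[0,0,0],"twist":[0,0,0],"hand":100}]'
python3 -m creep '[{"translation":[-0.03,0,0],"twist":[0,0,0],"hand":100},{"translation":[-0.06,0,0],"twist":[0,0,0],"hand":100},{"translation":[-0.1,0,0],"twist":[0,0,0],"hand":100},{"translation":[-0.1,0,0],"twist":[0,0,0],"hand":100}]'
python3 p.py 0.5875 -0.3285 0.13 104.9
```

```text
time: 4.85
tool_pos: [0.6354, -0.1537, 0.0406]
tool_rot: [1.352, 1.564, 2.763]
contact_force: [-2.4, 2.0, 2.7]
opening: 0.0599
time: 5.35
tool_pos: [0.6355, -0.1537, 0.0408]
tool_rot: [1.347, 1.565, 2.757]
contact_force: [0.2, 0.0, -0.7]
opening: 0.0873
time: 5.75
tool_pos: [0.639, -0.155, 0.1472]
tool_rot: [-1.729, 1.566, -0.319]
contact_force: [0.5, -0.1, 0.4]
opening: 0.0919
t 5.75 pos [ 0.639  -0.155   0.1472] jaw 80.8 q1,6 [-0.35 -1.77] F [ 0.53 -0.07  0.42] op 0.0919
translation [0.0112, 0.0232, -0.1795] twist [-0.4201, -0.0019, 0.0049]
```

```bash
python3 -m creep '[{"translation":[0.011,0.023,-0.18],"twist":[-0.42,0,0],"hand":100},{"translation":[0.011,0.023,-0.18],"twist":[-0.42,0,0],"hand":100},{"translation":[0.011,0.023,-0.18],"twist":[-0.42,0,0],"hand":100},{"translation":[0.011,0.023,-0.18],"twist":[-0.42,0,0],"hand":100},{"translation":[0.011,0.023,-0.18],"twist":[-0.42,0,0],"hand":100}]'
python3 -m creep '[{"translation":[0,0,0],"twist":[0,0,0],"hand":100},{"translation":[0,0,0],"twist":[0,0,0],"hand":100}]'
python3 p.py 0.5875 -0.3285 0.034 104.9; python3 w.py w2 .048
```

```text
time: 6.25
tool_pos: [0.5856, -0.3339, 0.1355]
tool_rot: [-2.412, 1.566, -0.587]
contact_force: [-0.1, -0.3, -0.4]
opening: 0.0919
time: 6.45
tool_pos: [0.5856, -0.3333, 0.135]
tool_rot: [-2.382, 1.566, -0.557]
contact_force: [0.7, 0.7, 0.1]
opening: 0.0922
t 6.45 pos [ 0.5856 -0.3333  0.135 ] jaw 104.6 q1,6 [-0.63 -2.46] F [0.69 0.66 0.1 ] op 0.0922
translation [0.095, -0.0028, 0.0045] twist [-0.0055, -0.0032, 0.0031]
[19. 14.] 1204 [array([ 0.493 , -0.5311]), array([0.0197, 0.0351]), np.float64(14.5815)]
[338.  32.] 2937 [array([ 0.4445, -0.3082]), array([0.0313, 0.049 ]), np.float64(87.2073)]
[504.  98.] 804 [array([ 0.458 , -0.1702]), array([0.048 , 0.0128]), np.float64(28.2199)]
[259. 210.] 4198 [array([ 0.5917, -0.3282]), array([0.0579, 0.0606]), np.float64(14.5517)]
[ 73. 368.] 1865 [array([ 0.8038, -0.4634]), array([0.0206, 0.1656]), np.float64(14.4207)]
[204. 374.] 316 [array([ 0.7792, -0.3381]), array([0.0253, 0.0176]), np.float64(12.0947)]
[305. 374.] 302 [array([ 0.7526, -0.2371]), array([0.025 , 0.0166]), np.float64(16.4888)]
```

View pics/w2.png

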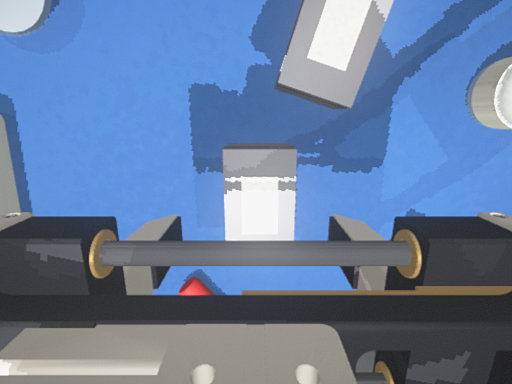

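Case 2 spans columns 224–296, so the tool needs about 4 mm towards +z. Going down.

```bash
python3 -m creep '[{"translation":[0.025,0,0.004],"twist":[0,0,0.003],"hand":100},{"translation":[0.055,-0.002,0.004],"twist":[0,0,0.003],"hand":100},{"translation":[0.08,-0.003,0.004],"twist":[0,0,0.003],"hand":100},{"translation":[0.095,-0.003,0.004],"twist":[0,0,0.003],"hand":100},{"translation":[0.095,-0.003,0.004],"twist":[0,0,0.003],"hand":100}]'
python3 p.py 0.5875 -0.3285 0.034 104.7
```

```text
time: 7.0
tool_pos: [0.5875, -0.3265, 0.0379]
tool_rot: [1.484, 1.568, -2.972]
contact_force: [-0.5, 1.0, 0.3]
opening: 0.0919
t 7.0 pos [ 0.5875 -0.3265  0.0379] jaw 104.7 q1,6 [-0.62 -2.45] F [-0.53  1.01  0.27] op 0.0919
translation [-0.0021, 0.0005, -0.0019] twist [0.0002, 0.0002, -0.0025]
```

```bash
python3 -m creep '[{"translation":[-0.002,0,-0.002],"twist":[0,0,0],"hand":100},{"translation":[-0.002,0,-0.002],"twist":[0,0,0],"hand":40},{"translation":[-0.002,0,-0.002],"twist":[0,0,0],"hand":40},{"translation":[-0.002,0,-0.002],"twist":[0,0,0],"hand":40},{"translation":[-0.002,0,-0.002],"twist":[0,0,0],"hand":40}]' 25
python3 -m creep '[{"translation":[0,0,0],"twist":[0,0,0],"hand":40},{"translation":[0,0,0],"twist":[0,0,0],"hand":40},{"translation":[0,0,0],"twist":[0,0,0],"hand":40},{"translation":[0,0,0],"twist":[0,0,0],"hand":40}]' 25
python3 -m creep '[{"translation":[-0.006,0,0],"twist":[0,0,0],"hand":40},{"translation":[-0.012,0,0],"twist":[0,0,0],"hand":40},{"translation":[-0.016,0,0],"twist":[0,0,0],"hand":40},{"translation":[-0.016,0,0],"twist":[0,0,0],"hand":40},{"translation":[-0.016,0,0],"twist":[0,0,0],"hand":40}]' 25
for i in 1 2 3 4 5 6; do python3 -m creep '[{"translation":[0,0,0],"twist":[0,0,0],"hand":40}]' | grep force; done; python3 p.py 0.5875 -0.3285 0.034 104.7
```

```text
time: 7.5
tool_pos: [0.5881, -0.3287, 0.0405]
tool_rot: [1.812, 1.569, -2.644]
contact_force: [0.2, -0.7, -0.4]
opening: 0.0644
time: 7.9
tool_pos: [0.5881, -0.3287, 0.0405]
tool_rot: [1.765, 1.569, -2.691]
contact_force: [-0.6, -1.0, -0.3]
opening: 0.0601
time: 8.4
tool_pos: [0.5881, -0.3286, 0.0565]
tool_rot: [1.733, 1.569, -2.723]
contact_force: [0.3, 0.2, -5.8]
opening: 0.0603
contact_force: [1.2, 0.4, -6.7]
contact_force: [-0.6, -0.1, -5.4]
contact_force: [0.5, 0.1, -5.0]
contact_force: [-0.4, 1.5, -5.3]
contact_force: [0.2, 0.5, -6.5]
contact_force: [-0.0, 0.1, -5.8]
t 9.0 pos [ 0.5875 -0.3282  0.0552] jaw 104.7 q1,6 [-0.62 -2.45] F [-0.02  0.14 -5.77] op 0.0601
translation [0.0152, -0.0, -0.0003] twist [0.0001, 0.0014, -0.0035]
```

5.8 N: case 2 is loaded (about 0.59 kg). I'll lift it and carry it to the drawer.

```bash
python3 -m creep '[{"translation":[-0.03,0,0],"twist":[0,0,0],"hand":40},{"translation":[-0.07,0,0],"twist":[0,0,0],"hand":40},{"translation":[-0.11,0,0],"twist":[0,0,0],"hand":40},{"translation":[-0.14,0,0],"twist":[0,0,0],"hand":40},{"translation":[-0.14,0,0],"twist":[0,0,0],"hand":40}]' 35
python3 p.py 0.508 0.184 0.19 163.2
```

```text
time: 9.5
tool_pos: [0.59, -0.3296, 0.201]
tool_rot: [-2.697, 1.563, -0.869]
contact_force: [0.4, -0.4, -5.1]
opening: 0.06
t 9.5 pos [ 0.59   -0.3296  0.201 ] jaw 104.7 q1,6 [-0.62 -2.45] F [ 0.42 -0.36 -5.05] op 0.06
translation [0.0016, -0.0511, 0.5176] twist [-1.0209, -0.008, -0.0005]
```

```bash
python3 -m creep '[{"translation":[0,-0.003,0.03],"twist":[-0.05,0,0],"hand":40},{"translation":[0,-0.007,0.065],"twist":[-0.13,0,0],"hand":40},{"translation":[0,-0.01,0.1],"twist":[-0.21,0,0],"hand":40},{"translation":[0,-0.014,0.14],"twist":[-0.29,0,0],"hand":40},{"translation":[0,-0.018,0.18],"twist":[-0.37,0,0],"hand":40}]'
python3 p.py 0.508 0.184 0.19 163.2
```

```text
time: 10.0
tool_pos: [0.5603, -0.1492, 0.1974]
tool_rot: [2.914, 1.566, -1.169]
contact_force: [0.9, 0.4, -6.1]
opening: 0.0596
t 10.0 pos [ 0.5603 -0.1492  0.1974] jaw 126.1 q1,6 [-0.39 -2.59] F [ 0.92  0.41 -6.12] op 0.0596
translation [-0.0001, -0.1539, 0.3001] twist [-0.6481, -0.0041, -0.0025]
```

```bash
python3 -m creep '[{"translation":[0,-0.02,0.038],"twist":[-0.08,0,0],"hand":40},{"translation":[0,-0.04,0.078],"twist":[-0.18,0,0],"hand":40},{"translation":[0,-0.06,0.118],"twist":[-0.28,0,0],"hand":40},{"translation":[0,-0.08,0.155],"twist":[-0.38,0,0],"hand":40},{"translation":[0,-0.1,0.195],"twist":[-0.48,0,0],"hand":40}]'
python3 p.py 0.508 0.184 0.19 163.2
```

```text
time: 10.5
tool_pos: [0.525, 0.0687, 0.1945]
tool_rot: [1.873, 1.566, -1.726]
contact_force: [0.9, -0.0, -5.1]
opening: 0.0597
t 10.5 pos [0.525  0.0687 0.1945] jaw 153.8 q1,6 [-0.01 -2.69] F [ 0.89 -0.02 -5.09] op 0.0597
translation [-0.002, -0.0959, 0.0661] twist [-0.1644, -0.001, -0.0044]
```

```bash
python3 -m creep '[{"translation":[0,-0.035,0.025],"twist":[-0.06,0,0],"hand":40},{"translation":[0,-0.07,0.05],"twist":[-0.12,0,0],"hand":40},{"translation":[0,-0.096,0.066],"twist":[-0.164,0,0],"hand":40},{"translation":[0,-0.096,0.066],"twist":[-0.164,0,0],"hand":40},{"translation":[0,-0.096,0.066],"twist":[-0.164,0,0],"hand":40}]'
python3 p.py 0.508 0.184 0.058 163.2
python3 - <<'E'
from h import *
im=snap('wrist','w3');t=snap('top','t3')
cv2.imwrite('pics/b3.png',np.hstack([cv2.resize(im,(400,300)),cv2.resize(t[60:240,30:270],(400,300),interpolation=cv2.INTER_CUBIC)]))
E
```

```text
time: 11.0
tool_pos: [0.5071, 0.1844, 0.1922]
tool_rot: [1.3, 1.564, -2.134]
contact_force: [-0.1, -0.7, -4.9]
opening: 0.06
t 11.0 pos [0.5071 0.1844 0.1922] jaw 163.3 q1,6 [ 0.21 -2.64] F [-0.14 -0.72 -4.87] op 0.06
translation [0.1282, -0.0007, -0.0011] twist [0.0011, 0.0017, -0.0061]
```

View pics/b3.png

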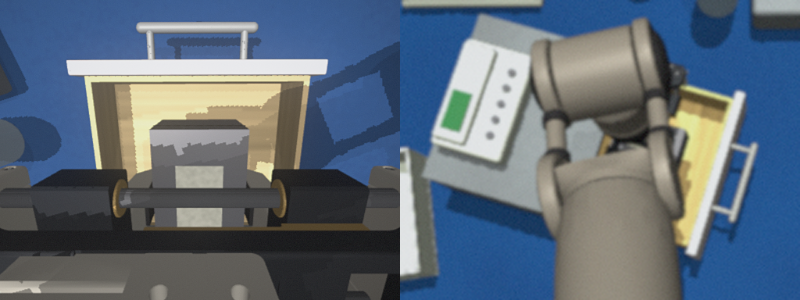

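The case is centred over the drawer: walls at 86 and 313 around the image centre of 199, with the case axis parallel to them. Lowering.

```bash
python3 -m creep '[{"translation":[0.025,0,0],"twist":[0,0,-0.004],"hand":40},{"translation":[0.055,0,0],"twist":[0,0,-0.004],"hand":40},{"translation":[0.085,0,0],"twist":[0,0,-0.004],"hand":40},{"translation":[0.105,0,0],"twist":[0,0,-0.004],"hand":40},{"translation":[0.115,0,0],"twist":[0,0,-0.004],"hand":40}]'
python3 -m creep '[{"translation":[0,0,0],"twist":[0,0,0],"hand":40},{"translation":[0,0,0],"twist":[0,0,0],"hand":40}]'
python3 p.py 0.508 0.184 0.0565 163.2
```

```text
time: 11.6
tool_pos: [0.5066, 0.181, 0.0756]
tool_rot: [0.729, 1.565, -2.71]
contact_force: [-0.1, -0.9, -6.5]
opening: 0.0597
time: 11.8
tool_pos: [0.5071, 0.1803, 0.076]
tool_rot: [0.774, 1.566, -2.666]
contact_force: [0.4, 1.0, -6.2]
opening: 0.0596
t 11.8 pos [0.5071 0.1803 0.076 ] jaw 162.9 q1,6 [ 0.2  -2.64] F [ 0.36  0.97 -6.18] op 0.0596
translation [0.0135, -0.0038, 0.0002] twist [-0.0047, 0.0036, -0.0035]
```

```bash
python3 -m creep '[{"translation":[0.003,-0.002,0],"twist":[-0.004,0.003,-0.003],"hand":40},{"translation":[0.006,-0.003,0],"twist":[-0.004,0.003,-0.003],"hand":40},{"translation":[0.009,-0.003,0],"twist":[-0.004,0.003,-0.003],"hand":40},{"translation":[0.0115,-0.003,0],"twist":[-0.004,0.003,-0.003],"hand":40},{"translation":[0.0125,-0.003,0],"twist":[-0.004,0.003,-0.003],"hand":40}]'
for i in 1 2; do python3 -m creep '[{"translation":[0.0007,0,0],"twist":[0,0,0],"hand":40},{"translation":[0.0007,0,0],"twist":[0,0,0],"hand":40}]'; done
```

```text
time: 12.3
tool_pos: [0.5078, 0.1832, 0.0633]
tool_rot: [0.66, 1.57, -2.775]
contact_force: [-0.5, -1.0, -6.6]
opening: 0.0597
time: 12.5
tool_pos: [0.5078, 0.1833, 0.0626]
tool_rot: [0.67, 1.57, -2.765]
contact_force: [-0.2, -0.5, -5.8]
opening: 0.0599
time: 12.7
tool_pos: [0.5078, 0.1833, 0.0624]
tool_rot: [0.781, 1.57, -2.655]
contact_force: [-2.4, -0.3, 1.7]
opening: 0.0594
```

It has touched the floor (-5.8 N rose to +1.7 N). Releasing and retreating upward.

```bash
python3 -m creep '[{"translation":[0,0,0],"twist":[0,0,0],"hand":64},{"translation":[0,0,0],"twist":[0,0,0],"hand":80},{"translation":[0,0,0],"twist":[0,0,0],"hand":95},{"translation":[0,0,0],"twist":[0,0,0],"hand":95},{"translation":[-0.01,0,0],"twist":[0,0,0],"hand":95}]'
python3 -m creep '[{"translation":[-0.03,0,0],"twist":[0,0,0],"hand":95},{"translation":[-0.07,0,0],"twist":[0,0,0],"hand":95},{"translation":[-0.11,0,0],"twist":[0,0,0],"hand":95},{"translation":[-0.14,0,0],"twist":[0,0,0],"hand":95},{"translation":[-0.14,0,0],"twist":[0,0,0],"hand":95}]'
python3 p.py 0.44 -0.04 0.2 163.2
python3 w.py w4 .07
```

```text
time: 13.2
tool_pos: [0.5073, 0.1832, 0.0719]
tool_rot: [0.558, 1.568, -2.878]
contact_force: [-0.2, -0.2, 0.5]
opening: 0.0857
time: 13.7
tool_pos: [0.5099, 0.1838, 0.2175]
tool_rot: [-2.672, 1.563, 0.176]
contact_force: [0.1, -0.5, -0.3]
opening: 0.0873
t 13.7 pos [0.5099 0.1838 0.2175] jaw 163.2 q1,6 [ 0.2  -2.64] F [ 0.06 -0.46 -0.28] op 0.0873
translation [0.0107, 0.2345, 0.0022] twist [-0.0003, -0.0067, 0.0034]
[256.  40.] 771 [array([0.4688, 0.0507]), array([0.0049, 0.1266]), np.float64(73.4881)]
[257.  86.] 5489 [array([0.4753, 0.0765]), array([0.0451, 0.2891]), np.float64(73.4036)]
[195. 123.] 1828 [array([0.5367, 0.1052]), array([0.2496, 0.1146]), np.float64(14.9863)]
[217. 129.] 347 [array([0.5235, 0.1176]), array([0.0059, 0.087 ]), np.float64(73.1075)]
[205. 161.] 1837 [array([0.5466, 0.1538]), array([0.0635, 0.0663]), np.float64(75.4728)]
[257. 171.] 573 [array([0.5031, 0.1712]), array([0.0244, 0.0284]), np.float64(73.0639)]
[321. 209.] 382 [array([0.4529, 0.2258]), array([0.0193, 0.0632]), np.float64(71.5652)]
[ 28. 370.] 320 [array([0.8594, 0.3347]), array([0.013 , 0.0801]), np.float64(73.2016)]
```

View pics/w4.png

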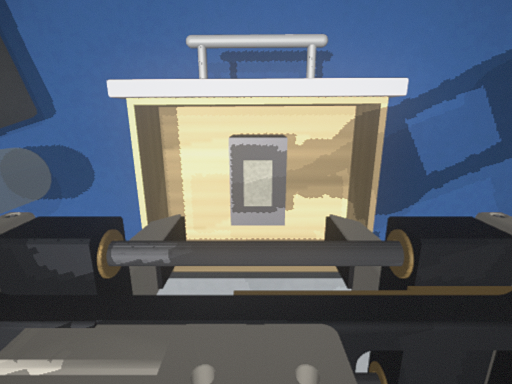

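The case lies flat and square at pixels (231–286, 136–225). The handle is at (0.469, 0.051) and the cabinet yaw is 73.4°. I'll close the fingers and go outside the handle.

```bash
python3 p.py 0.457 0.011 0.19 163.4; python3 -m creep '[{"translation":[0,0.04,0],"twist":[0,0,0],"hand":0},{"translation":[0,0.08,0],"twist":[0,0,0],"hand":0},{"translation":[0,0.13,0],"twist":[0,0,0],"hand":0},{"translation":[0,0.178,0],"twist":[0,0,0],"hand":0},{"translation":[0,0.178,0],"twist":[0,0,0],"hand":0}]' 20
python3 -m creep '[{"translation":[0,0.003,0],"twist":[0,0,0],"hand":0},{"translation":[0,0.003,0],"twist":[0,0,0],"hand":0}]'
python3 p.py 0.457 0.011 0.07 163.4
```

```text
t 13.75 pos [0.5087 0.1835 0.2148] jaw 163.2 q1,6 [ 0.2  -2.64] F [ 0.67 -0.32 -0.8 ] op 0.0873
translation [0.0186, 0.1801, -0.0004] twist [-0.0039, -0.0028, 0.0013]
time: 14.25
tool_pos: [0.4551, 0.0089, 0.2137]
tool_rot: [1.956, 1.57, -1.485]
contact_force: [-0.6, 1.0, -0.5]
opening: 0.0518
time: 14.45
tool_pos: [0.4539, 0.0061, 0.2131]
tool_rot: [0.598, 1.569, -2.843]
contact_force: [-0.2, 0.7, 0.4]
opening: 0.0359
t 14.45 pos [0.4539 0.0061 0.2131] jaw 162.8 q1,6 [-0.16 -3.  ] F [-0.15  0.73  0.36] op 0.0359
translation [0.1371, -0.0057, -0.0017] twist [-0.0098, 0.0012, -0.0008]
```

```bash
python3 -m creep '[{"translation":[0.03,0,-0.002],"twist":[0,0,0],"hand":0},{"translation":[0.065,0,-0.002],"twist":[0,0,0],"hand":0},{"translation":[0.1,0,-0.002],"twist":[0,0,0],"hand":0},{"translation":[0.125,0,-0.002],"twist":[0,0,0],"hand":0},{"translation":[0.136,0,-0.002],"twist":[0,0,0],"hand":0}]'
python3 -m creep '[{"translation":[0,-0.004,0],"twist":[0,0,0],"hand":0},{"translation":[0,-0.01,0],"twist":[0,0,0],"hand":0},{"translation":[0,-0.013,0],"twist":[0,0,0],"hand":0}]'
python3 p.py 0.5185 0.2125 0.07 163.4
```

```text
time: 14.95
tool_pos: [0.4544, 0.0069, 0.0747]
tool_rot: [0.228, 1.565, 3.073]
contact_force: [-0.5, 0.5, 0.2]
opening: 0.0009
time: 15.25
tool_pos: [0.4593, 0.0201, 0.0758]
tool_rot: [0.233, 1.568, 3.078]
contact_force: [0.3, -0.1, 0.2]
opening: 0.0007
t 15.25 pos [0.4593 0.0201 0.0758] jaw 163.0 q1,6 [-0.12 -2.97] F [ 0.32 -0.1   0.19] op 0.0007
translation [-0.0003, -0.2013, -0.0004] twist [-0.0067, 0.0032, -0.0007]
```

```bash
python3 -m creep '[{"translation":[0,-0.005,0],"twist":[0,0,0],"hand":0},{"translation":[0,-0.010,0],"twist":[0,0,0],"hand":0},{"translation":[0,-0.015,0],"twist":[0,0,0],"hand":0},{"translation":[0,-0.020,0],"twist":[-0.006,0,0],"hand":0},{"translation":[0,-0.026,0],"twist":[-0.006,0,0],"hand":0}]'
for i in 1 2; do python3 -m creep '[{"translation":[0,-0.008,0],"twist":[0,0,0],"hand":0},{"translation":[0,-0.016,0],"twist":[0,0,0],"hand":0},{"translation":[0,-0.024,0],"twist":[0,0,0],"hand":0},{"translation":[0,-0.032,0],"twist":[0,0,0],"hand":0},{"translation":[0,-0.040,0],"twist":[0,0,0],"hand":0}]'; done
python3 p.py 0.5185 0.2125 0.07 163.4
```

```text
time: 15.75
tool_pos: [0.467, 0.0452, 0.0759]
tool_rot: [0.31, 1.568, -3.122]
contact_force: [-1.1, -0.9, 0.6]
opening: 0.0002
time: 16.25
tool_pos: [0.4786, 0.0843, 0.0759]
tool_rot: [0.306, 1.568, -3.125]
contact_force: [-0.7, -1.6, 0.7]
opening: 0.0002
time: 16.75
tool_pos: [0.4902, 0.1233, 0.0758]
tool_rot: [0.317, 1.568, -3.115]
contact_force: [0.2, -0.8, 0.6]
opening: 0.0005
t 16.75 pos [0.4902 0.1233 0.0758] jaw 163.4 q1,6 [ 0.09 -2.76] F [ 0.2  -0.78  0.56] op 0.0005
translation [-0.0003, -0.0936, -0.0016] twist [-0.0003, 0.0031, -0.001]
```

```bash
python3 - <<'E'
from h import *
a=snap('wrist','w5');b=snap('side','s5')
cv2.imwrite('pics/b5.png',np.hstack([cv2.resize(a,(400,300)),cv2.resize(b[40:220,120:360],(400,300))]))
E
```

```text
(no output)
```

View pics/b5.png

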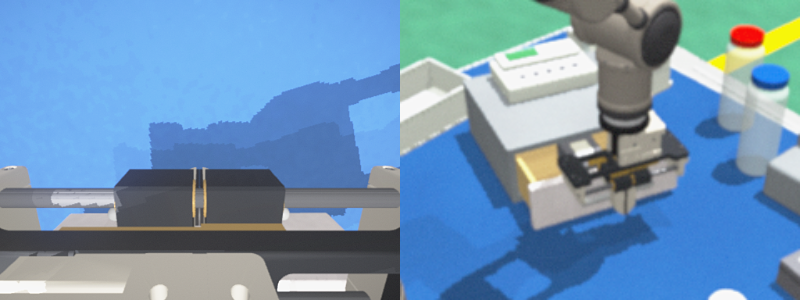

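The fingers are on the handle and the drawer is about half shut. I'll keep going and slow towards the end.

```bash
python3 -m creep '[{"translation":[0,-0.008,0],"twist":[0,0,0],"hand":0},{"translation":[0,-0.016,0],"twist":[0,0,0],"hand":0},{"translation":[0,-0.024,0],"twist":[0,0,0],"hand":0},{"translation":[0,-0.032,0],"twist":[0,0,0],"hand":0},{"translation":[0,-0.040,0],"twist":[0,0,0],"hand":0}]'
python3 -m creep '[{"translation":[0,-0.006,0],"twist":[0,0,0],"hand":0},{"translation":[0,-0.011,0],"twist":[0,0,0],"hand":0},{"translation":[0,-0.016,0],"twist":[0,0,0],"hand":0},{"translation":[0,-0.021,0],"twist":[0,0,0],"hand":0},{"translation":[0,-0.025,0],"twist":[0,0,0],"hand":0}]'
for i in 1 2; do python3 -m creep '[{"translation":[0,-0.003,0],"twist":[0,0,0],"hand":0},{"translation":[0,-0.006,0],"twist":[0,0,0],"hand":0},{"translation":[0,-0.009,0],"twist":[0,0,0],"hand":0}]'; done
python3 p.py 0.5185 0.2125 0.07 163.4
```

```text
time: 17.35
tool_pos: [0.5019, 0.1627, 0.0757]
tool_rot: [0.201, 1.568, 3.054]
contact_force: [-1.7, -0.7, -0.1]
opening: 0.0006
time: 17.85
tool_pos: [0.5092, 0.187, 0.0757]
tool_rot: [0.172, 1.568, 3.025]
contact_force: [-0.1, -0.8, 0.4]
opening: 0.0002
time: 18.15
tool_pos: [0.5118, 0.1958, 0.0757]
tool_rot: [0.182, 1.568, 3.034]
contact_force: [-0.0, -0.6, 0.6]
opening: 0.0003
time: 18.45
tool_pos: [0.5144, 0.2046, 0.0757]
tool_rot: [0.183, 1.568, 3.036]
contact_force: [-1.2, -1.6, 1.1]
opening: 0.0005
t 18.45 pos [0.5144 0.2046 0.0757] jaw 163.4 q1,6 [ 0.24 -2.61] F [-1.22 -1.63  1.07] op 0.0005
translation [-0.0003, -0.0088, -0.0017] twist [0.0004, 0.003, -0.0006]
```

Continuing slowly until the force shows the stop.

```bash
for i in 1 2 3 4; do python3 -m creep '[{"translation":[0,-0.002,0],"twist":[0,0,0],"hand":0},{"translation":[0,-0.004,0],"twist":[0,0,0],"hand":0}]' | egrep 'pos|force'; done
```

```text
tool_pos: [0.5146, 0.2056, 0.0757]
contact_force: [-4.0, -22.9, 8.6]
tool_pos: [0.5147, 0.2057, 0.0758]
contact_force: [-5.7, -26.4, 10.3]
tool_pos: [0.5147, 0.2057, 0.0758]
contact_force: [-5.8, -26.9, 10.8]
tool_pos: [0.5147, 0.2057, 0.0759]
contact_force: [-6.2, -26.3, 11.3]
```

```bash
python3 -m creep '[{"translation":[0,0.004,0],"twist":[0,0,0],"hand":0},{"translation":[0,0.012,0],"twist":[0,0,0],"hand":0},{"translation":[0,0.03,0],"twist":[0,0,0],"hand":0},{"translation":[0,0.055,0],"twist":[0,0,0],"hand":0},{"translation":[0,0.08,0],"twist":[0,0,0],"hand":0}]'
python3 -m creep '[{"translation":[-0.04,0.05,0],"twist":[0,0,0],"hand":0},{"translation":[-0.08,0.1,0],"twist":[0,0,0],"hand":0},{"translation":[-0.12,0.12,0],"twist":[0,0,0],"hand":0},{"translation":[-0.16,0.12,0],"twist":[0,0,0],"hand":0},{"translation":[-0.16,0.12,0],"twist":[0,0,0],"hand":0}]'
python3 - <<'E'
from h import *
t=snap('top','t6');b=snap('side','s6')
cv2.imwrite('pics/b6.png',np.vstack([np.hstack([cv2.resize(t[50:170,30:190],(400,300),interpolation=2),cv2.resize(b[40:220,120:360],(400,300))]),np.hstack([cv2.resize(t,(400,300)),cv2.resize(b,(400,300))])]))
E
```

```text
time: 19.75
tool_pos: [0.492, 0.1286, 0.0783]
tool_rot: [1.261, 1.54, -2.165]
contact_force: [0.4, -0.6, -0.7]
opening: 0.0006
time: 20.25
tool_pos: [0.4632, 0.0162, 0.2471]
tool_rot: [1.616, 1.544, -1.812]
contact_force: [0.8, -0.4, -0.3]
opening: 0.0003
```

View pics/b6.png

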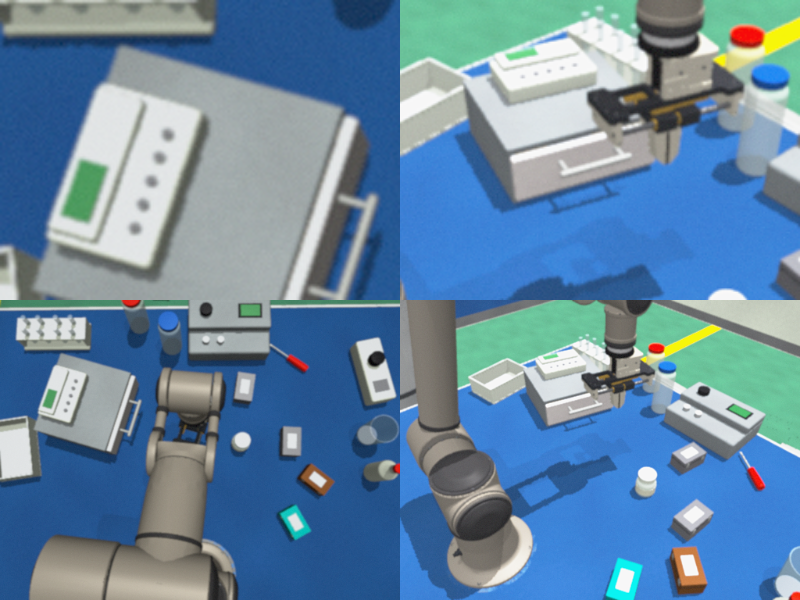

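The drawer is flush: only the 15 mm panel stands proud of the roof edge. The two empty cases and the jar are where they were, and the arm is clear. Handing in.

```bash
python3 -c "
from cell import robot
print(robot.hand_in())"
```

```text
the job is handed in; nothing more can be done
None
```

The loaded case is in the drawer, the drawer is shut, and the job was handed in at about 20.4 s of the 72 s allowed.

- **Finding the loaded case:** I lifted the case at about (0.636, -0.154) by 16 mm. It weighed about 2.0 N, so it was empty, and I set it back in place. The case at about (0.588, -0.329) weighed about 5.8 N (0.59 kg), so that is the loaded one. I did not need to touch the third.
- **Placing it:** I lowered it slowly onto the drawer floor. A wrist picture after release showed it lying flat and square.
- **Shutting the drawer:** I pushed the handle with closed fingers at about 0.08 m/s, slowing to 0.02–0.03 m/s near the stop. The stop showed as a push force of about 27 N.
- **Last checks:** The final pictures show the drawer flush with the cabinet, the jar standing, the two empty cases flat in place, and the gripper clear of everything. None of the checks failed or disagreed. By my estimate the drawer moved about 177 mm, which fits fully shut within measurement error; I had no direct reading of the drawer joint.

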